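Find the full parts box by tipping, and tray it

ROBOT

A 6-joint arm with a two-finger parallel gripper is mounted at the origin on a cart in front of the work surface, level with it; the furniture and walls round the work are solid. World frame = base frame: x ahead of the robot, y to its left, z up, the work surface at z = 0. Lengths are in m, angles in degrees, forces in N, time in s.
With the tool pointing down it reaches from about 0.3 to 0.75 m from the base axis. Payload 8.5 kg.
Tool frame: the origin (TCP) lies between the finger pads; the fingertips stand 19 mm ahead of it and the grasp point (between the pads) is the TCP; z points along the fingers, y is the line along which they close (so a half turn about z gives the same grasp; the last joint's range is limited). The gripper opens to 85 mm and grips with 20 to 120 N. Pads are 22 mm wide; open, the fingers measure 114 mm over their backs; the gripper's body (76 mm by 85 mm) begins 54 mm behind the grasp point. The pads swing forward as they close: fully open they stand 13 mm farther back than shut.
Start: joints at [-87.393, 21.807, 74.336, -0, 83.858, -12.336], TCP at [0.142, -0.531, 0.25] pointing down, gripper open.
Joint ranges: [-178.18, 178.18], [-50.72, 133.34], [12.68, 142.11], [-81.47, 261.47], [9.98, 163.14], [-165.26, 165.26]. Speed limits (degrees/s): [136.94, 136.94, 180, 180, 180, 180].

INTERFACE

Orientations are given as a 3x3 rotation matrix whose columns are the frame's x, y, z axes.
In Python, from rig import env, optics gives the robot as it stands.
- The arm moves only by the tool arm_command, never from a script. Its argument "commands" is one flat list of numbers, 7 for each row, row after row: the closure, from -1 (fully open) to 1 (shut), so that 0 is half open, then the shift along the tool's x, y, z as a fraction of full scale, then the turn, a rotation vector about the tool's x, y, z as a fraction of full scale. A call has 1 to 12 rows; each row is the pose to reach, as a shift and turn from the pose commanded when the call began, along the tool's axes at that moment; what a row does not reach only later rows make up. Full scale, the value 1, is 500 mm for a shift and 120 degrees for a turn. A row lasts 1/12 s, in which the tool goes at most 41.7 mm and 7.16 degrees, less where a joint would pass 70% of its speed; a pose out of reach is approached as far as the arm can. A call with a number of a shift or a turn outside -1 to 1 is refused whole. A call with a gripper value outside its range is refused whole. The fingers move at their own pace and stop on an object; "newtons" is the grip in N (left out, the last holds). Time passes only in rows, so rows that repeat a pose let the fingers close. It gives the time, the measured TCP pose, the force, the opening and the grip force at its end, in the units of the state.
- env.observe(): the state, without advancing time (a new reading comes with each control period).
- optics.get_image(name): name is "scene" or "top" or "wrist"; returns a dict with "image" (480x640x3 uint8, red, green, blue), "intrinsics" (3x3 intrinsics, pixels), "k1" (the pictures are not rectified: a ray, as slopes to the right and down, at radius r is drawn at 1 + k1 r^2 times it, then the intrinsics apply), "origin" and "orientation" of the camera in the world; the wrist camera has in their place "tool_from_camera" (4x4, takes a point from camera to tool coordinates, whose origin is the TCP and whose axes are the flange's). Camera axes: x right, y down, z forward; pixel columns grow to the right and rows downward; lengths in m; the calibration is good to about 2 mm. A picture is of the moment at which its call begins: read the wrist's pose just before it. There is no depth.
- env.close_job(): hands the job in; it is judged then, once.
The state is a dict: "time_s": time; "q": joint angles; "qvel": joint speeds; "joint_efforts": joint torques, N m; "position": TCP position; "tool_rot": TCP orientation; "ft_force": force on the tool from outside, world axes, zero at the start; "wrist_torque": the same for the moment, N m; "grip_width": finger opening in m; "gripper_force": force on a finger pad.
Only numpy, scipy, OpenCV 4.12 (cv2) and the standard library are available. Lean on these libraries where they do the work, as an engineer would, in place of code of your own. Each camera call takes 0.05 s, during which the arm holds its last target. There are 200 camera calls.

TASK

Three look-alike parts boxes stand on rubber pads and only one is full. From left to right, raise the tab end of each about a centimetre with its far edge still standing on its rubber pad, hold it a moment to feel the weight, and lower it again; then set the full one level in the aluminium tray, lid up and tab end towards you, and push it home against the tray's far wall with light force (under 20 N). Leave the two light boxes where they stand, handle everything gently, without pressing hard or dropping anything, and do not disturb the other things.

Things in the scene. Friction and masses are not known exactly. Their poses are not given: they have to be found in the camera images.
- carton_left: one of three look-alike closed parts boxes, dark plastic with a grey lid, 90 (x) x 56 (y) x 44 (z) mm, farthest to the robot's left (largest y). Origin: centre of the underside; z up, x from its tab end to its far end. One of the three, any of them, is full (0.56 to 0.75 kg: 3 to 5 N felt at the tab when tipped); the other two hold next to nothing (0.14 to 0.18 kg: about 1 N at the tab). Contents are centred and do not shift noticeably
- tab_left (a point): middle of the metal lifting tab on the lid of carton_left: a plate 8 (x) x 26 (y) x 30 (z) mm standing up 39 mm from the box's centre towards its -x end. This point is 64 mm above the underside; the tab spans 46 to 78 mm. The tab swings on a hinge pin along the box's y at its foot (47 mm up), +-0.35 rad, held upright by a weak spring
- heel_left (a point): middle of the lower far edge of carton_left (its +x end), the edge it pivots on when the tab end is raised
- carton_middle: one of three look-alike closed parts boxes, dark plastic with a grey lid, 90 (x) x 56 (y) x 44 (z) mm, the second from the left. Origin: centre of the underside; z up, x from its tab end to its far end. One of the three, any of them, is full (0.56 to 0.75 kg: 3 to 5 N felt at the tab when tipped); the other two hold next to nothing (0.14 to 0.18 kg: about 1 N at the tab). Contents are centred and do not shift noticeably
- tab_middle (a point): middle of the metal lifting tab on the lid of carton_middle: a plate 8 (x) x 26 (y) x 30 (z) mm standing up 39 mm from the box's centre towards its -x end. This point is 64 mm above the underside; the tab spans 46 to 78 mm. The tab swings on a hinge pin along the box's y at its foot (47 mm up), +-0.35 rad, held upright by a weak spring
- heel_middle (a point): middle of the lower far edge of carton_middle (its +x end), the edge it pivots on when the tab end is raised
- carton_right: one of three look-alike closed parts boxes, dark plastic with a grey lid, 90 (x) x 56 (y) x 44 (z) mm, on the robot's right (smallest y), by the microscope. Origin: centre of the underside; z up, x from its tab end to its far end. One of the three, any of them, is full (0.56 to 0.75 kg: 3 to 5 N felt at the tab when tipped); the other two hold next to nothing (0.14 to 0.18 kg: about 1 N at the tab). Contents are centred and do not shift noticeably
- tab_right (a point): middle of the metal lifting tab on the lid of carton_right: a plate 8 (x) x 26 (y) x 30 (z) mm standing up 39 mm from the box's centre towards its -x end. This point is 64 mm above the underside; the tab spans 46 to 78 mm. The tab swings on a hinge pin along the box's y at its foot (47 mm up), +-0.35 rad, held upright by a weak spring
- heel_right (a point): middle of the lower far edge of carton_right (its +x end), the edge it pivots on when the tab end is raised
- tray: fixed shallow aluminium tray at the back left of the bench, outside 131 (x) x 96 (y) x 13 mm with its rim, inside 120 (x) x 80 (y) mm, floor 3 mm above the bench, walls to 13.5 mm. Origin: centre of the underside; x points away from the robot to its far wall. A box pushed home against the far wall stands 15 mm beyond the origin along x; sliding the full box on the tray floor takes 3 to 5 N
- tray_wall: the far wall of the tray, part of it: the end stop that the full box is pushed against; same origin as the tray, inner face 60 mm beyond it along x, up to 13 mm high
- handle_stand: fixed stand with an upright hot-air handle between the middle and right boxes, foot 175 (x) x 160 (y) x 16 mm, origin at the centre of its foot on the bench; the handle leans up from it to 280 mm above the bench; pass in front of it (nearer the robot) when crossing
- pad_left: fixed black rubber pad under carton_left, 110 (x) x 66 (y) x 3 mm, in line with the box at the start; origin at the centre of its underside, on the bench
- pad_middle: fixed black rubber pad under carton_middle, 110 (x) x 66 (y) x 3 mm, in line with the box at the start; origin at the centre of its underside, on the bench
- pad_right: fixed black rubber pad under carton_right, 110 (x) x 66 (y) x 3 mm, in line with the box at the start; origin at the centre of its underside, on the bench
- wick_spool: bystander lying loose on the bench: blue wick spool, 39x56x11 mm; origin at the centre of its underside
- eraser: bystander lying loose on the bench: blue and white eraser, 20x45x12 mm; origin at the centre of its underside
- multimeter: bystander lying loose on the bench: yellow multimeter, 124x62x34 mm; origin at the centre of its underside
- kapton_roll: bystander lying loose on the bench: roll of amber tape, 68x68x12 mm; origin at the centre of its underside

How it is judged:
By the outcome, as a careful person would: the job done as asked, in the order asked, and still so for the second after the job is handed in, with the robot touching nothing.
It also fails if it takes over 70 s, if anything falls off the work surface, if the arm or the gripper's body presses on something with over 40 N, if the wrist force passes 120 N, or if a joint passes its speed limit or range.

## Working session

There is one attempt and no reset: what is moved stays moved. The work goes in short steps, Python scripts to look and compute and a tool call to move; the robot and the scene stay as the last step left them, time stands still between calls to the robot, and variables do not carry over. Pictures are saved under pics/ and viewed, at most 13 in all, crops included, and the job is handed in when it is done.

Besides the shell and the picture viewer there is one more tool, called after ">>>" as name(argument=value, ...), one argument or row to a line, values as JSON. arm_command: Moves the arm, as the interface text tells. Shift numbers are shares of 500 mm and turn numbers shares of 120 degrees, none past 1 either way. Its arguments: {"type":"object","properties":{"commands":{"type":"array","items":{"type":"number"}},"newtons":{"type":"number"}},"required":["commands"]}

```bash
mkdir -p pics; ls; python3 - <<'E'
from rig import env, optics
import cv2,numpy as np
s=env.observe(); print({k:np.round(v,3).tolist() for k,v in s.items()})
for n in("top","scene"):
    d=optics.get_image(n); cv2.imwrite(f"pics/{n}0.png",d["image"][:,:,::-1])
    print(n,d["intrinsics"],d["k1"],d["origin"],d["orientation"])
print(optics.get_image("wrist")["tool_from_camera"])
E
```

```text
pics
{'time_s': 0.0, 'q': [-87.394, 21.84, 74.387, -0.0, 83.857, -12.335], 'qvel': [-0.014, -0.036, -0.011, 0.075, -0.118, 0.032], 'joint_efforts': [0.0, -44.846, -23.128, -0.0, 0.005, -0.0], 'position': [0.142, -0.531, 0.25], 'tool_rot': [[0.966, 0.258, -0.0], [0.258, -0.966, 0.001], [0.0, -0.001, -1.0]], 'ft_force': [0.719, -0.318, -0.476], 'wrist_torque': [0.005, -0.04, -0.031], 'gripper_force': 0.0, 'grip_width': 0.085}
top [[554.7743708    0.         321.37760779]
 [  0.         554.7743708  236.96599201]
 [  0.           0.           1.        ]] -0.11692067693992543 [0.37759669 0.00125612 1.17351918] [[ 0.0161182  -0.99612002  0.08651658]
 [-0.99975474 -0.01474157  0.01652726]
 [-0.01518774 -0.08676175 -0.99611331]]
scene [[441.08204679   0.         316.53599558]
 [  0.         441.08204679 232.43173394]
 [  0.           0.           1.        ]] -0.05356068006440042 [0.14944934 0.6424832  0.54591997] [[-0.88808119 -0.25961432  0.37935763]
 [-0.45958092  0.48374236 -0.74483469]
 [ 0.00985839 -0.8358192  -0.54891627]]
[[ 9.41914957e-04 -9.55704734e-01 -2.94325627e-01  7.44951339e-02]
 [ 9.99999429e-01  1.04868253e-03 -2.04930965e-04  4.78160267e-04]
 [ 5.04507636e-04 -2.94325266e-01  9.55705176e-01 -1.23629664e-01]
 [ 0.00000000e+00  0.00000000e+00  0.00000000e+00  1.00000000e+00]]
```

View pics/top0.png

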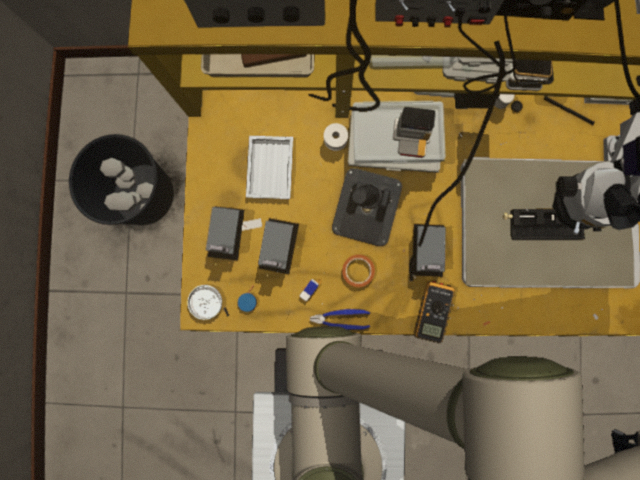

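View pics/scene0.png

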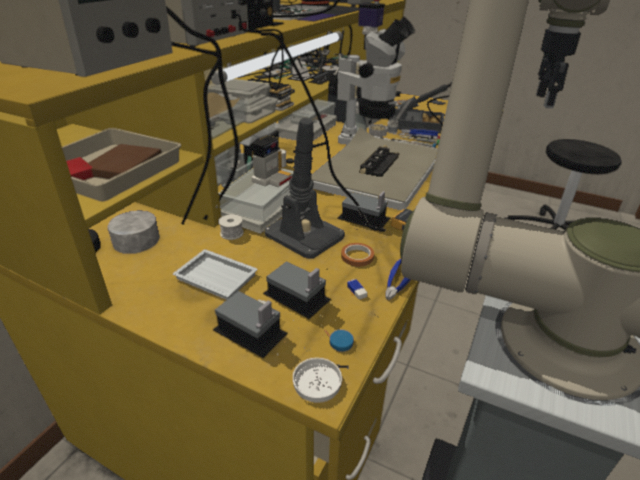

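The top view shows the boxes at about (225,232), (278,245) and (430,250), the tray at (270,168) and the stand at (367,205). The scene view shows each tab on the near end of its box, at (264,314), (312,280) and (380,200).

```bash
cat > h.py <<'E'
import cv2,numpy as np
from rig import env,optics
def cam(d,s=None):
    if "origin" in d: return np.array(d["origin"]),np.array(d["orientation"])
    T=np.array(d["tool_from_camera"]); R=np.array(s["tool_rot"]); return R@T[:3,3]+np.array(s["position"]),R@T[:3,:3]
def rays(d,px,s=None):
    K=np.array(d["intrinsics"]);o,R=cam(d,s)
    p=(np.atleast_2d(px).astype(float)-K[:2,2])/K[0,0]; q=p.copy()
    for _ in range(10): q=p/(1+d["k1"]*(q**2).sum(1,keepdims=True))
    return o,np.c_[q,np.ones(len(q))]@R.T
def onz(d,px,z,s=None):
    o,v=rays(d,px,s); return o+v*((z-o[2])/v[:,2])[:,None]
def proj(d,P,s=None):
    K=np.array(d["intrinsics"]);o,R=cam(d,s); c=(np.atleast_2d(P)-o)@R; q=c[:,:2]/c[:,2:]
    return q*(1+d["k1"]*(q**2).sum(1,keepdims=True))*K[0,0]+K[:2,2]
E
python3 - <<'E'
from h import *
d=optics.get_image("top"); im=d["image"]; hsv=cv2.cvtColor(im,cv2.COLOR_RGB2HSV)
m=((hsv[:,:,1]<70)&(hsv[:,:,2]>60)&(hsv[:,:,2]<150)).astype(np.uint8)
m=cv2.morphologyEx(m,cv2.MORPH_OPEN,np.ones((3,3)))
for n,(x0,y0,x1,y1),z in(("L",(200,198,246,268),.047),("M",(252,212,302,278),.047),("R",(408,218,450,284),.047),("tray",(240,130,300,206),.0135)):
    mm=np.zeros_like(m); a=m if n!="tray" else ((hsv[:,:,1]<60)&(hsv[:,:,2]>110)).astype(np.uint8)
    mm[y0:y1,x0:x1]=a[y0:y1,x0:x1]
    c=max(cv2.findContours(mm,0,2)[0],key=cv2.contourArea)
    w=onz(d,c[:,0,:],z); r=cv2.minAreaRect((w[:,:2]*1000).astype(np.float32))
    print(n,cv2.contourArea(c),np.round(r,1) if 0 else r, cv2.boxPoints(r).round().tolist())
    print(' bbox px',cv2.boundingRect(c))
cr=im[125:345,185:465]; cv2.imwrite("pics/c1.png",cv2.resize(cr,None,fx=2.7,fy=2.7,interpolation=cv2.INTER_CUBIC)[:,:,::-1])
E
```

```text
L 1075.0 ((487.3843994140625, 223.19708251953125), (56.63824462890625, 91.65279388427734), 83.14266967773438) [[439.0, 201.0], [530.0, 190.0], [536.0, 246.0], [445.0, 257.0]]
 bbox px (207, 207, 33, 47)
M 1131.5 ((459.5664367675781, 113.05694580078125), (56.7291145324707, 92.2812728881836), 80.89466857910156) [[410.0, 92.0], [501.0, 78.0], [510.0, 134.0], [418.0, 148.0]]
 bbox px (259, 221, 34, 48)
R 984.0 ((455.60546875, -202.88462829589844), (55.43045425415039, 91.98953247070312), 89.87129211425781) [[410.0, -230.0], [502.0, -231.0], [502.0, -175.0], [410.0, -175.0]]
 bbox px (417, 226, 28, 46)
tray 2611.5 ((627.1685791015625, 134.45677185058594), (94.09748077392578, 134.16094970703125), 88.85277557373047) [[559.0, 89.0], [693.0, 86.0], [695.0, 180.0], [561.0, 183.0]]
 bbox px (246, 136, 47, 63)
```

View pics/c1.png

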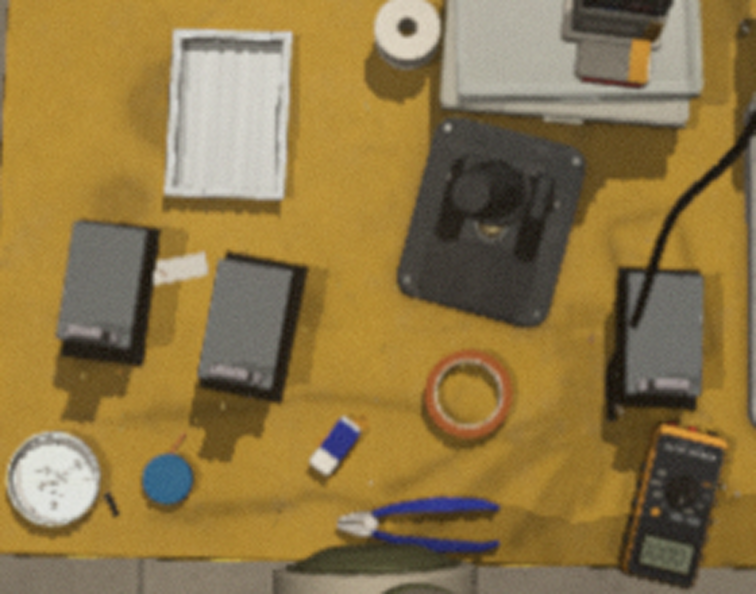

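The crop shows all three lids with tabs on their near ends, and the multimeter just in front of the right box. A cable passes over the right box, ending near (633,325) in the crop. The lid sizes measure 90 x 56, as they should.

```bash
cat >> h.py <<'E'
from scipy.spatial.transform import Rotation as Ro
def go(p,yaw,s=None):
    s=s or env.observe(); R=np.array(s["tool_rot"]); c,n=np.cos(np.radians(yaw)),np.sin(np.radians(yaw))
    Rt=np.array([[c,n,0],[n,-c,0],[0,0,-1]])
    sh=R.T@(np.array(p)-s["position"])/.5; rv=np.degrees(Ro.from_matrix(R.T@Rt).as_rotvec())/120
    print("cmd",np.round(np.r_[sh,rv],4).tolist(),"dist",np.linalg.norm(sh)*500)
E
python3 - <<'E'
from h import *
go((.449,.228,.20),83)
d=optics.get_image("top"); e=optics.get_image("scene")
# cable end: triangulate top tip with scene tip guess
def tri(a,b):
    o1,v1=rays(d,a);o2,v2=rays(e,b);A=np.c_[v1[0],-v2[0]];t=np.linalg.lstsq(A,o2-o1,rcond=None)[0]
    p,q=o1+t[0]*v1[0],o2+t[1]*v2[0];return ((p+q)/2).round(3),np.linalg.norm(p-q).round(3)
print("cable",tri((419.5,245),(358,215)))
print("handle top",tri((367,192),(306,122)))
print("meter far edge z.034",onz(d,[(430,283),(454,287)],.034).round(3).tolist())
print("stand foot",onz(d,[(350.5,170),(401,184.5),(385,245.5),(333,231)],.016).round(3).tolist())
E
```

```text
cmd [0.9851, -1.3086, 0.1012, -0.0003, -0.0003, -0.5671] dist 820.5528909106027
cable (array([ 0.464, -0.185,  0.018]), np.float64(0.001))
handle top (array([ 0.531, -0.058,  0.268]), np.float64(0.001))
meter far edge z.034 [[0.385, -0.204, 0.034], [0.377, -0.254, 0.034]]
stand foot [[0.621, -0.039, 0.016], [0.592, -0.146, 0.016], [0.462, -0.113, 0.016], [0.491, -0.004, 0.016]]
```

>>> arm_command(
  commands=[0,0.6,-0.795,0,0,0,-0.567,0,0.6,-0.795,0,0,0,-0.567,0,0.6,-0.795,0,0,0,-0.567,0,0.6,-0.795,0,0,0,-0.567,0,0.6,-0.795,0,0,0,-0.567,0,0.6,-0.795,0,0,0,-0.567,0,0.6,-0.795,0,0,0,-0.567,0,0.6,-0.795,0,0,0,-0.567,0,0.6,-0.795,0,0,0,-0.567,0,0.6,-0.795,0,0,0,-0.567,0,0.6,-0.795,0,0,0,-0.567,0,0.6,-0.795,0,0,0,-0.567],
  newtons=20,
)

```text
time_s: 1.3
position: [0.3293, -0.0678, 0.2506]
tool_rot: [[0.122, 0.993, 0.001], [0.993, -0.122, -0.001], [-0.0, 0.001, -1.0]]
ft_force: [-0.1, -0.9, -0.1]
grip_width: 0.0431
gripper_force: 0.0
```

```bash
python3 -c "
from h import *
go((.449,.228,.20),83.1)"
```

```text
cmd [0.6166, 0.1652, 0.1012, 0.0005, 0.0002, -0.001] dist 323.1450704227454
```

>>> arm_command(
  commands=[0,0.616,0.165,0.1,0,0,0,0,0.616,0.165,0.1,0,0,0,0,0.616,0.165,0.1,0,0,0,0,0.616,0.165,0.1,0,0,0,0,0.616,0.165,0.1,0,0,0,0,0.616,0.165,0.1,0,0,0,0,0.616,0.165,0.1,0,0,0,0,0.616,0.165,0.1,0,0,0,0,0.616,0.165,0.1,0,0,0,0,0.616,0.165,0.1,0,0,0,0,0.616,0.165,0.1,0,0,0],
)

```text
time_s: 2.22
position: [0.4484, 0.2253, 0.2003]
tool_rot: [[0.122, 0.993, -0.0], [0.993, -0.122, -0.0], [-0.0, -0.0, -1.0]]
ft_force: [-1.4, -0.7, -0.3]
grip_width: 0.0425
gripper_force: 0.0
```

```bash
python3 - <<'E'
from h import *
s=env.observe(); print(s["position"],s["ft_force"])
d=optics.get_image("wrist")
print(proj(d,[(.449,.228,.081)],s))
im=d["image"].copy(); cv2.imwrite("pics/w1.png",im[:,:,::-1])
E
```

```text
[0.44838693 0.22528504 0.20026426] [-1.41884563 -0.7481762  -0.31277818]
[[316.67154289 242.24565174]]
```

View pics/w1.png

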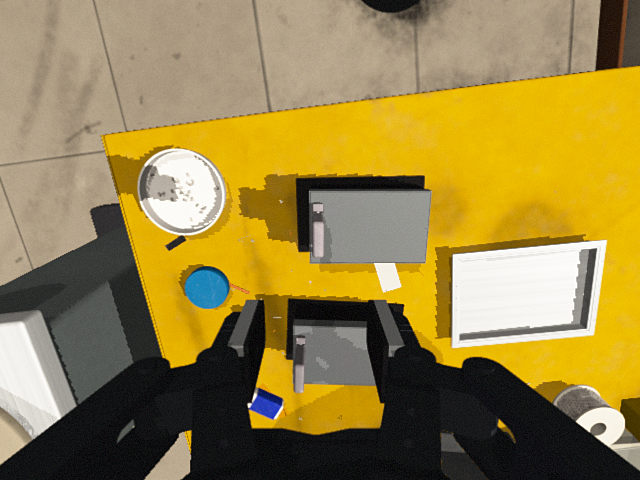

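The wrist view shows the left tab at about (318,242), within 1 mm of where I predicted it, and the box in line with the tool axes. Next I descend and grip.

>>> arm_command(
  commands=[0,0.005,0.001,0.2,0,0,0,0,0.005,0.001,0.2,0,0,0,0,0.005,0.001,0.2,0,0,0,0,0.005,0.001,0.23,0,0,0,0,0.005,0.001,0.256,0,0,0,0,0.005,0.001,0.256,0,0,0,0,0.005,0.001,0.256,0,0,0,1,0.005,0.001,0.256,0,0,0,1,0.005,0.001,0.256,0,0,0,1,0.005,0.001,0.256,0,0,0,1,0.005,0.001,0.256,0,0,0,1,0.005,0.001,0.256,0,0,0],
  newtons=20,
)

```text
time_s: 3.27
position: [0.45, 0.2281, 0.0733]
tool_rot: [[0.122, 0.993, 0.002], [0.993, -0.122, 0.0], [0.0, 0.002, -1.0]]
ft_force: [-0.2, -2.4, 7.6]
grip_width: 0.0077
gripper_force: 26.5
```

>>> arm_command(
  commands=[1,0,0,0,0,0,0,1,0,0,0,0,0,0,1,0,0,0,0,0,0],
)

```text
time_s: 3.52
position: [0.45, 0.228, 0.0733]
tool_rot: [[0.122, 0.993, 0.002], [0.993, -0.122, 0.0], [0.0, 0.002, -1.0]]
ft_force: [-1.5, -1.8, 7.6]
grip_width: 0.0074
gripper_force: 26.5
```

>>> arm_command(
  commands=[1,0,0,-0.003,0,0,0,1,0,0.003,-0.007,0,0,0,1,0,0.006,-0.012,0,0,0,1,0,0.009,-0.017,0,0,0,1,0,0.012,-0.022,0,0,0,1,0,0.012,-0.022,0,0,0,1,0,0.012,-0.022,0,0,0,1,0,0.012,-0.022,0,0,0,1,0,0.012,-0.022,0,0,0,1,0,0.012,-0.022,0,0,0],
)

```text
time_s: 4.35
position: [0.4554, 0.2273, 0.0832]
tool_rot: [[0.122, 0.993, -0.0], [0.993, -0.122, -0.0], [-0.0, -0.0, -1.0]]
ft_force: [1.0, 0.8, -2.2]
grip_width: 0.0076
gripper_force: 25.4
```

```bash
python3 - <<'E'
from h import *
s=env.observe(); print(s["position"],s["ft_force"])
d=optics.get_image("scene")
cv2.imwrite("pics/s2.png",cv2.resize(d["image"][220:370,180:360],None,fx=3.5,fy=3.5,interpolation=cv2.INTER_CUBIC)[:,:,::-1])
E
```

```text
[0.45537026 0.22733608 0.0832048 ] [ 0.98604001  0.78520753 -2.20051173]
```

View pics/s2.png

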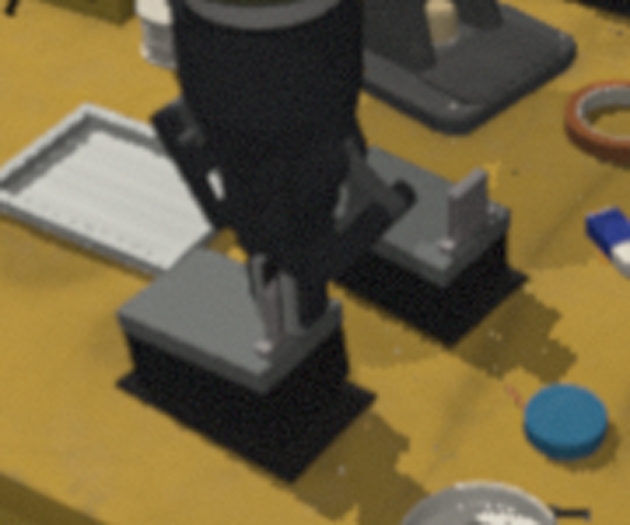

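The view shows the left box's tab end raised, with its far edge still on the pad. I hold a little longer and read the weight again.

>>> arm_command(
  commands=[1,0,0,0,0,0,0,1,0,0,0,0,0,0,1,0,0,0,0,0,0,1,0,0,0,0,0,0],
)

```text
time_s: 4.73
position: [0.4554, 0.2273, 0.0833]
tool_rot: [[0.122, 0.993, -0.0], [0.993, -0.122, -0.0], [-0.0, -0.0, -1.0]]
ft_force: [0.5, 0.3, -1.0]
grip_width: 0.0074
gripper_force: 25.4
```

>>> arm_command(
  commands=[1,0,0,0,0,0,0,1,0,0,0,0,0,0],
)

```text
time_s: 4.9
position: [0.4554, 0.2273, 0.0833]
tool_rot: [[0.122, 0.993, -0.0], [0.993, -0.122, -0.0], [-0.0, -0.0, -1.0]]
ft_force: [-1.3, 0.1, -0.3]
grip_width: 0.0078
gripper_force: 25.4
```

>>> arm_command(
  commands=[1,0,-0.003,0.005,0,0,0,1,0,-0.006,0.01,0,0,0,1,0,-0.009,0.015,0,0,0,1,0,-0.012,0.0185,0,0,0,1,0,-0.012,0.0195,0,0,0,1,0,-0.012,0.0195,0,0,0,1,0,-0.012,0.0195,0,0,0],
)

```text
time_s: 5.48
position: [0.4495, 0.2281, 0.0736]
tool_rot: [[0.122, 0.993, -0.0], [0.993, -0.122, -0.0], [-0.0, -0.0, -1.0]]
ft_force: [0.1, -0.2, -0.9]
grip_width: 0.0078
gripper_force: 25.4
```

```bash
python3 -c "
from h import *
go((.449,.228,.16),83)
go((.4212,.1192,.16),81)"
```

```text
cmd [-0.0003, -0.0009, -0.1729, -0.0, 0.0, -0.0001] dist 86.44806091562737
cmd [-0.223, -0.0295, -0.1729, -0.0, 0.0, 0.0165] dist 141.86169447442447
```

>>> arm_command(
  commands=[0,0,0,0,0,0,0,0,0,0,0,0,0,0,0,0,0,0,0,0,0,0,0,0,-0.06,0,0,0,0,0,0,-0.12,0,0,0,0,0,0,-0.173,0,0,0,0,-0.07,-0.01,-0.173,0,0,0.0165,0,-0.15,-0.02,-0.173,0,0,0.0165,0,-0.222,-0.0285,-0.173,0,0,0.0165,0,-0.222,-0.0285,-0.173,0,0,0.0165,0,-0.222,-0.0285,-0.12,0,0,0.0165,0,-0.222,-0.0285,-0.12,0,0,0.0165],
)

```text
time_s: 6.48
position: [0.4205, 0.1191, 0.1313]
tool_rot: [[0.158, 0.987, -0.004], [0.987, -0.158, 0.0], [-0.001, -0.004, -1.0]]
ft_force: [-1.2, 0.1, -0.5]
grip_width: 0.0426
gripper_force: 0.0
```

```bash
python3 -c "
from h import *
s=env.observe()
go((.4212,.1192,.0735),81)
d=optics.get_image('wrist'); print(proj(d,[(.4212,.1192,.081)],s))
im=d['image']; cv2.imwrite('pics/w3.png',im[150:400,200:500,::-1])"
```

```text
cmd [0.0004, 0.0019, 0.1156, -0.0021, 0.0003, -0.0007] dist 57.8323411370049
[[318.26419475 286.0715528 ]]
```

View pics/w3.png

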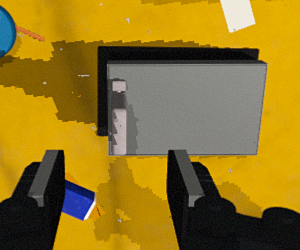

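The tab is centred at crop (119,117), between the two fingers. Next I descend and grip the middle tab.

>>> arm_command(
  commands=[0,0,0.001,0.05,0,0,0,0,0,0.001,0.09,0,0,0,0,0,0.001,0.113,0,0,0,0,0,0.001,0.113,0,0,0,0,0,0.001,0.113,0,0,0,1,0,0.001,0.113,0,0,0,1,0,0.001,0.113,0,0,0,1,0,0.001,0.113,0,0,0,1,0,0.001,0.112,0,0,0,1,0,0.001,0.111,0,0,0,1,0,0.001,0.111,0,0,0,1,0,0.001,0.111,0,0,0],
  newtons=20,
)

```text
time_s: 7.53
position: [0.4222, 0.1196, 0.078]
tool_rot: [[0.156, 0.988, -0.0], [0.988, -0.156, 0.0], [0.0, -0.0, -1.0]]
ft_force: [-0.3, 1.2, -3.4]
grip_width: 0.0073
gripper_force: 22.6
```

>>> arm_command(
  commands=[1,0,0.003,-0.005,0,0,0,1,0,0.006,-0.01,0,0,0,1,0,0.009,-0.015,0,0,0,1,0,0.012,-0.019,0,0,0,1,0,0.012,-0.019,0,0,0,1,0,0.012,-0.019,0,0,0,1,0,0.012,-0.019,0,0,0,1,0,0.012,-0.019,0,0,0],
)

```text
time_s: 8.2
position: [0.4281, 0.1186, 0.0875]
tool_rot: [[0.156, 0.988, -0.0], [0.988, -0.156, -0.0], [-0.0, -0.0, -1.0]]
ft_force: [0.3, -0.2, -3.8]
grip_width: 0.0075
gripper_force: 22.5
```

>>> arm_command(
  commands=[1,0,0,0,0,0,0,1,0,0,0,0,0,0,1,0,0,0,0,0,0],
)

```text
time_s: 8.45
position: [0.4282, 0.1186, 0.0875]
tool_rot: [[0.156, 0.988, -0.0], [0.988, -0.156, 0.0], [0.0, -0.0, -1.0]]
ft_force: [-0.6, 0.3, -3.6]
grip_width: 0.0075
gripper_force: 22.6
```

>>> arm_command(
  commands=[1,0,0,0,0,0,0,1,0,0,0,0,0,0,1,0,0,0,0,0,0],
)

```text
time_s: 8.7
position: [0.4282, 0.1186, 0.0876]
tool_rot: [[0.156, 0.988, -0.0], [0.988, -0.156, -0.0], [-0.0, -0.0, -1.0]]
ft_force: [-0.2, 0.6, -3.8]
grip_width: 0.0074
gripper_force: 22.6
```

```bash
python3 - <<'E'
from h import *
s=env.observe(); print(s["position"],s["ft_force"])
d=optics.get_image("scene")
cv2.imwrite("pics/s4.png",cv2.resize(d["image"][220:370,180:360],None,fx=3.5,fy=3.5,interpolation=cv2.INTER_CUBIC)[:,:,::-1])
E
```

```text
[0.42815906 0.11862747 0.08756624] [-0.18478985  0.64694147 -3.81192778]
```

View pics/s4.png

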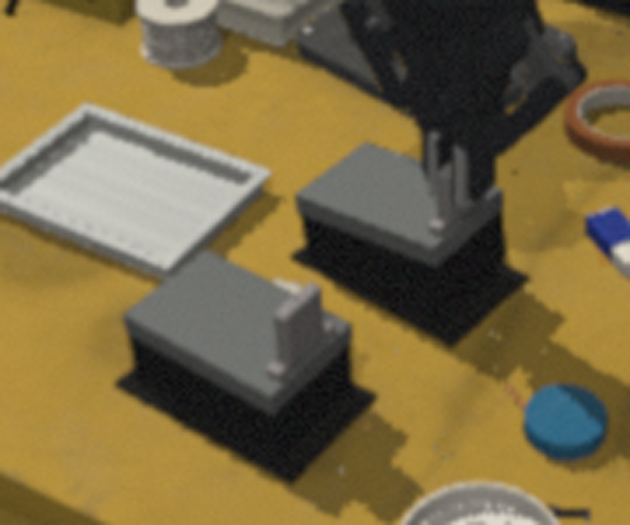

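The middle box is raised and weighs about 3.8 N at the tab, so it is the full one. The left box is back down on its pad. I lower this one gently and watch for touchdown.

>>> arm_command(
  commands=[1,0,-0.003,0.005,0,0,0,1,0,-0.006,0.01,0,0,0,1,0,-0.009,0.015,0,0,0,1,0,-0.012,0.019,0,0,0,1,0,-0.012,0.019,0,0,0,1,0,-0.012,0.019,0,0,0],
)

```text
time_s: 9.25
position: [0.4222, 0.1196, 0.078]
tool_rot: [[0.156, 0.988, 0.0], [0.988, -0.156, -0.0], [0.0, 0.0, -1.0]]
ft_force: [-1.2, 0.9, -2.1]
grip_width: 0.0071
gripper_force: 22.7
```

>>> arm_command(
  commands=[1,0,-0.0005,0.001,0,0,0,1,0,-0.0005,0.002,0,0,0,1,0,-0.0005,0.002,0,0,0],
)

```text
time_s: 9.5
position: [0.4223, 0.1196, 0.0779]
tool_rot: [[0.156, 0.988, 0.001], [0.988, -0.156, -0.0], [0.0, 0.001, -1.0]]
ft_force: [-4.3, -0.4, 10.8]
grip_width: 0.0075
gripper_force: 24.6
```

>>> arm_command(
  commands=[1,0,0,-0.0018,0,0,0,1,0,0,-0.0018,0,0,0,0,0,0,-0.0018,0,0,0,0,0,0,-0.0018,0,0,0,0,0,0,-0.0018,0,0,0,0,0,0,-0.06,0,0,0,0,0,0,-0.12,0,0,0,0,0,0,-0.18,0,0,0,0,0,0,-0.24,0,0,0,0,0,0,-0.24,0,0,0,0,0,0,-0.24,0,0,0],
)

```text
time_s: 10.42
position: [0.4225, 0.1196, 0.1981]
tool_rot: [[0.156, 0.988, 0.003], [0.988, -0.156, 0.0], [0.001, 0.003, -1.0]]
ft_force: [-0.3, 1.5, -0.3]
grip_width: 0.0427
gripper_force: 0.0
```

```bash
python3 -c "
from h import *
s=env.observe(); print(s['position'],s['ft_force'])
go((.325,.03,.2),90);go((.32,-.12,.2),90);go((.345,-.203,.2),90)"
```

```text
[0.42250706 0.11959729 0.19814997] [-0.25480552  1.46711886 -0.33028707]
cmd [-0.2075, -0.1646, -0.0044, 0.0016, -0.0001, -0.075] dist 132.43384583984783
cmd [-0.5054, -0.1275, -0.0044, 0.0016, -0.0001, -0.075] dist 260.61078695380843
cmd [-0.6615, -0.0522, -0.0042, 0.0016, -0.0001, -0.075] dist 331.78273059628015
```

>>> arm_command(
  commands=[0,-0.207,-0.165,0,0,0,-0.075,0,-0.207,-0.165,0,0,0,-0.075,0,-0.207,-0.165,0,0,0,-0.075,0,-0.207,-0.165,0,0,0,-0.075,0,-0.505,-0.128,0,0,0,-0.075,0,-0.505,-0.128,0,0,0,-0.075,0,-0.505,-0.128,0,0,0,-0.075,0,-0.505,-0.128,0,0,0,-0.075,0,-0.66,-0.052,0,0,0,-0.075,0,-0.66,-0.052,0,0,0,-0.075,0,-0.66,-0.052,0,0,0,-0.075,0,-0.66,-0.052,0,0,0,-0.075],
)

```text
time_s: 11.42
position: [0.3446, -0.2038, 0.1956]
tool_rot: [[0.003, 1.0, -0.002], [1.0, -0.003, 0.002], [0.002, -0.002, -1.0]]
ft_force: [0.1, 1.5, 0.1]
grip_width: 0.0427
gripper_force: 0.0
```

```bash
python3 -c "
from h import *
s=env.observe(); print(s['position'])
d=optics.get_image('wrist'); print(proj(d,[(.4166,-.2029,.081)],s))
cv2.imwrite('pics/w5.png',d['image'][:,:,::-1])"
```

```text
[ 0.34464878 -0.20376432  0.19560286]
[[424.5598764  247.30397515]]
```

View pics/w5.png

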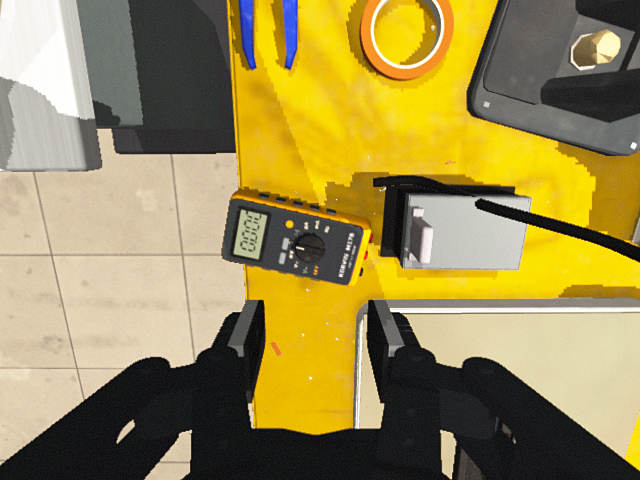

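The wrist view shows the right tab at about (424,242), where I predicted it. The cable's free end is over the lid at (480,204), and there is a dark strip at (380,183). I triangulate the cable before going near it.

```bash
python3 -c "
from h import *
s=env.observe(); e=optics.get_image('wrist'); d=optics.get_image('top'); sc=optics.get_image('scene')
def tri(c1,a,c2,b):
    o1,v1=rays(c1,a,s);o2,v2=rays(c2,b,s);t=np.linalg.lstsq(np.c_[v1[0],-v2[0]],o2-o1,rcond=None)[0]
    p,q=o1+t[0]*v1[0],o2+t[1]*v2[0];return ((p+q)/2).round(3),np.linalg.norm(p-q).round(4)
print('end',tri(d,(419.5,245),e,(480,204)))
print('end top-wrist lo',tri(d,(421,243),e,(480,204)))
print('scene-wrist',tri(sc,(358,215),e,(480,204)))
print('strip z0',onz(e,[(378,183),(430,183),(460,190)],.002,s).round(3).tolist())
p=onz(e,[(640,250)],.1,s);print(p.round(3))
go((.4166,-.203,.13),90);go((.4166,-.203,.0765),90)
"
```

```text
end (array([ 0.461, -0.178,  0.054]), np.float64(0.0022))
end top-wrist lo (array([ 0.467, -0.182,  0.043]), np.float64(0.0049))
scene-wrist (array([ 0.469, -0.183,  0.021]), np.float64(0.0132))
strip z0 [[0.396, -0.169, 0.002], [0.44, -0.169, 0.002], [0.466, -0.175, 0.002]]
[[ 0.545 -0.197  0.1  ]]
cmd [-0.0044, 0.1447, 0.1331, -0.0005, -0.0005, 0.0006] dist 98.34828377858533
cmd [-0.0045, 0.1448, 0.2401, -0.0005, -0.0005, 0.0006] dist 140.23071231029363
```

>>> arm_command(
  commands=[0.4,-0.0044,0.07,0.02,0,0,0,0.4,-0.0044,0.145,0.05,0,0,0,0.4,-0.0044,0.145,0.11,0,0,0,0.4,-0.0044,0.145,0.17,0,0,0,0.4,-0.0044,0.145,0.21,0,0,0,0.4,-0.0044,0.145,0.23,0,0,0,0.4,-0.0044,0.145,0.24,0,0,0,0.4,-0.0044,0.145,0.24,0,0,0,0.4,-0.0044,0.145,0.24,0,0,0],
)

```text
time_s: 12.37
position: [0.4174, -0.2041, 0.0777]
tool_rot: [[-0.001, 1.0, 0.001], [1.0, 0.001, -0.0], [-0.0, 0.001, -1.0]]
ft_force: [0.2, 0.8, 0.6]
grip_width: 0.0255
gripper_force: 0.0
```

>>> arm_command(
  commands=[0.4,0,0,0,0,0,0,0.4,0,0,0,0,0,0],
)

```text
time_s: 12.53
position: [0.4175, -0.2046, 0.0779]
tool_rot: [[-0.0, 1.0, 0.001], [1.0, 0.0, -0.001], [-0.001, 0.001, -1.0]]
ft_force: [0.4, 0.8, 0.2]
grip_width: 0.0259
gripper_force: 0.0
```

>>> arm_command(
  commands=[1,0,-0.001,0,0,0,0,1,0,-0.001,0,0,0,0,1,0,-0.001,0,0,0,0,1,0,-0.001,0,0,0,0,1,0,-0.001,0,0,0,0,1,0,-0.001,0,0,0,0],
  newtons=20,
)

```text
time_s: 13.03
position: [0.4169, -0.2047, 0.0775]
tool_rot: [[-0.0, 1.0, 0.001], [1.0, 0.0, -0.001], [-0.001, 0.001, -1.0]]
ft_force: [-0.8, -0.5, 5.3]
grip_width: 0.0073
gripper_force: 25.5
```

>>> arm_command(
  commands=[1,0,0.003,-0.005,0,0,0,1,0,0.006,-0.01,0,0,0,1,0,0.009,-0.015,0,0,0,1,0,0.012,-0.019,0,0,0,1,0,0.012,-0.019,0,0,0,1,0,0.012,-0.019,0,0,0,1,0,0.012,-0.019,0,0,0,1,0,0.012,-0.019,0,0,0],
)

```text
time_s: 13.7
position: [0.4227, -0.2044, 0.0864]
tool_rot: [[0.0, 1.0, -0.0], [1.0, -0.0, 0.0], [0.0, -0.0, -1.0]]
ft_force: [0.5, -0.0, -1.4]
grip_width: 0.0076
gripper_force: 24.5
```

>>> arm_command(
  commands=[1,0,0,0,0,0,0,1,0,0,0,0,0,0,1,0,0,0,0,0,0,1,0,0,0,0,0,0],
)

```text
time_s: 14.03
position: [0.4227, -0.2045, 0.0865]
tool_rot: [[-0.0, 1.0, -0.0], [1.0, 0.0, 0.0], [0.0, -0.0, -1.0]]
ft_force: [0.2, 0.3, -1.2]
grip_width: 0.0074
gripper_force: 24.5
```

>>> arm_command(
  commands=[1,0,0,0,0,0,0,1,0,-0.003,0.005,0,0,0,1,0,-0.006,0.01,0,0,0,1,0,-0.009,0.0145,0,0,0,1,0,-0.012,0.018,0,0,0,1,0,-0.012,0.018,0,0,0,1,0,-0.012,0.018,0,0,0],
)

```text
time_s: 14.62
position: [0.4167, -0.2045, 0.0776]
tool_rot: [[0.0, 1.0, 0.0], [1.0, -0.0, -0.0], [-0.0, 0.0, -1.0]]
ft_force: [0.2, 0.7, 1.1]
grip_width: 0.0071
gripper_force: 24.7
```

>>> arm_command(
  commands=[0.4,0,0,0,0,0,0,0.4,0,0,0,0,0,0,0.4,0,0,0,0,0,0,0.4,0,0,0,0,0,0,0.4,0,0,-0.06,0,0,0,0.4,0,0,-0.12,0,0,0,0.4,0,0,-0.18,0,0,0,0.4,0,0,-0.24,0,0,0,0.4,0,-0.08,-0.25,0,0,0,0.4,0,-0.16,-0.25,0,0,0,0.4,0,-0.16,-0.25,0,0,0,0.4,0,-0.16,-0.25,0,0,0],
)

```text
time_s: 15.62
position: [0.3357, -0.2044, 0.2029]
tool_rot: [[0.002, 1.0, 0.0], [1.0, -0.002, -0.0], [-0.0, 0.0, -1.0]]
ft_force: [1.1, 0.0, -0.1]
grip_width: 0.0257
gripper_force: 0.0
```

```bash
python3 - <<'E'
from h import *
s=env.observe(); print(s["position"],s["ft_force"],s["q"])
d=optics.get_image("top"); im=d["image"]; hsv=cv2.cvtColor(im,cv2.COLOR_RGB2HSV)
m=((hsv[:,:,1]<70)&(hsv[:,:,2]>60)&(hsv[:,:,2]<150)).astype(np.uint8); m=cv2.morphologyEx(m,cv2.MORPH_OPEN,np.ones((3,3)))
for n,(x0,y0,x1,y1) in(("L",(200,198,246,268)),("M",(252,212,302,278)),("R",(408,218,450,284))):
    mm=np.zeros_like(m); mm[y0:y1,x0:x1]=m[y0:y1,x0:x1]
    c=max(cv2.findContours(mm,0,2)[0],key=cv2.contourArea); print(n,cv2.minAreaRect((onz(d,c[:,0,:],.047)[:,:2]*1000).astype(np.float32)))
go((.32,-.1,.2),170);go((.33,.04,.2),171)
E
```

```text
[ 0.33569695 -0.20441427  0.20293356] [ 1.10202694  0.01807285 -0.1336171 ] [-4.87334171e+01  8.82962674e+00  1.01684363e+02  5.34593894e-04
  6.94479654e+01 -4.86118996e+01]
L ((486.8924255371094, 223.28392028808594), (56.9620361328125, 92.23912811279297), 82.91641235351562)
M ((459.4526672363281, 112.8751220703125), (56.98908615112305, 92.02913665771484), 80.76940155029297)
R ((454.27935791015625, -202.8937530517578), (90.48818969726562, 55.399078369140625), 0.15674692392349243)
cmd [0.2095, -0.0337, 0.0056, 0.0001, 0.0005, -0.6672] dist 106.1147355214726
cmd [0.4895, -0.014, 0.0054, 0.0001, 0.0005, -0.6756] dist 244.85860923775735
```

All three boxes are still in place. The left and right ones are light and the middle one is full. Next I cross back in front of the stand to the middle box.

>>> arm_command(
  commands=[0,0.49,-0.012,0,0,0,0,0,0.49,-0.012,0,0,0,0,0,0.49,-0.012,0,0,0,0,0,0.49,-0.012,0,0,0,0,0,0.49,-0.012,0,0,0,0,0,0.49,-0.012,0,0,0,0,-1,0.635,0.1,0,0,0,-0.3,-1,0.635,0.247,0,0,0,-0.4,-1,0.635,0.247,0,0,0,-0.5,-1,0.635,0.247,0,0,0,-0.6,-1,0.635,0.247,0,0,0,-0.674,-1,0.635,0.247,0,0,0,-0.674],
)

```text
time_s: 16.67
position: [0.4621, 0.1145, 0.2015]
tool_rot: [[-0.688, 0.726, -0.001], [0.726, 0.688, 0.0], [0.001, -0.0, -1.0]]
ft_force: [-0.8, 0.2, -0.6]
grip_width: 0.0853
gripper_force: 0.0
```

>>> arm_command(
  commands=[-1,0,0,0,0,0,-0.31,-1,0,0,0,0,0,-0.31,-1,0,0,0,0,0,-0.31,-1,0,0,0,0,0,-0.31,-1,0,0,0,0,0,-0.31,-1,0,0,0,0,0,-0.31,-1,0,0,0,0,0,-0.31],
)

```text
time_s: 17.25
position: [0.4608, 0.1136, 0.2022]
tool_rot: [[-0.985, 0.172, -0.0], [0.172, 0.985, 0.0], [0.0, 0.0, -1.0]]
ft_force: [0.8, -0.7, 0.9]
grip_width: 0.0853
gripper_force: 0.0
```

```bash
python3 - <<'E'
from h import *
s=env.observe(); print(s["position"],s["tool_rot"],s["grip_width"],s["q"])
go((.4595,.113,.10),170.9); go((.4595,.113,.034),170.9)
E
```

```text
[0.46077325 0.11361858 0.20223432] [[-9.85176720e-01  1.71542308e-01 -2.58359147e-04]
 [ 1.71542289e-01  9.85176753e-01  9.54191094e-05]
 [ 2.70897840e-04  4.96851657e-05 -9.99999962e-01]] 0.08532851019956939 [-4.85922174e-01  1.68838724e+01  9.05394929e+01  5.59777598e-03
  7.25914835e+01 -8.06100938e+01]
cmd [0.0022, -0.0017, 0.2045, 0.0, -0.0001, -0.0065] dist 102.2441165964157
cmd [0.0022, -0.0017, 0.3365, 0.0, -0.0001, -0.0065] dist 168.24027230642758
```

>>> arm_command(
  commands=[-1,0.002,-0.002,0.08,0,0,-0.0065,-1,0.002,-0.002,0.16,0,0,-0.0065,-1,0.002,-0.002,0.2,0,0,-0.0065,-1,0.002,-0.002,0.25,0,0,-0.0065,-1,0.002,-0.002,0.29,0,0,-0.0065,-1,0.002,-0.002,0.32,0,0,-0.0065,-1,0.002,-0.002,0.336,0,0,-0.0065,-1,0.002,-0.002,0.336,0,0,-0.0065,-1,0.002,-0.002,0.336,0,0,-0.0065],
)

```text
time_s: 18.0
position: [0.4594, 0.1124, 0.0347]
tool_rot: [[-0.987, 0.158, 0.0], [0.158, 0.987, 0.0], [-0.0, 0.0, -1.0]]
ft_force: [0.6, -0.2, 0.0]
grip_width: 0.0851
gripper_force: 0.0
```

>>> arm_command(
  commands=[1,0,0,0,0,0,0,1,0,0,0,0,0,0,1,0,0,0,0,0,0,1,0,0,0,0,0,0,1,0,0,0,0,0,0],
  newtons=30,
)

```text
time_s: 18.42
position: [0.4597, 0.1125, 0.0356]
tool_rot: [[-0.987, 0.158, 0.002], [0.158, 0.987, 0.0], [-0.002, 0.001, -1.0]]
ft_force: [-0.9, 1.9, 5.5]
grip_width: 0.0555
gripper_force: 31.9
```

>>> arm_command(
  commands=[1,0,0,-0.005,0,0,0,1,0,0,-0.015,0,0,0,1,0,0,-0.03,0,0,0,1,0,0,-0.05,0,0,0,1,0,0,-0.075,0,0,0,1,0,0,-0.1,0,0,0,1,0,0,-0.12,0,0,0,1,0,0,-0.12,0,0,0],
)

```text
time_s: 19.08
position: [0.4597, 0.1122, 0.0966]
tool_rot: [[-0.988, 0.157, 0.003], [0.157, 0.988, -0.0], [-0.003, 0.0, -1.0]]
ft_force: [0.9, 0.2, -6.2]
grip_width: 0.0555
gripper_force: 34.5
```

```bash
python3 - <<'E'
from h import *
s=env.observe(); print(s["position"],s["ft_force"],s["grip_width"])
go((.630,.134,.094),178.85)
d=optics.get_image("scene"); cv2.imwrite("pics/s6.png",cv2.resize(d["image"][200:350,160:360],None,fx=3,fy=3,interpolation=cv2.INTER_CUBIC)[:,:,::-1])
E
```

```text
[0.45968535 0.11219193 0.09655128] [ 0.86677996  0.16017465 -6.18991377] 0.05547812373732181
cmd [-0.3295, 0.0966, 0.0062, 0.0001, 0.0016, -0.0658] dist 171.72414467129056
```

View pics/s6.png

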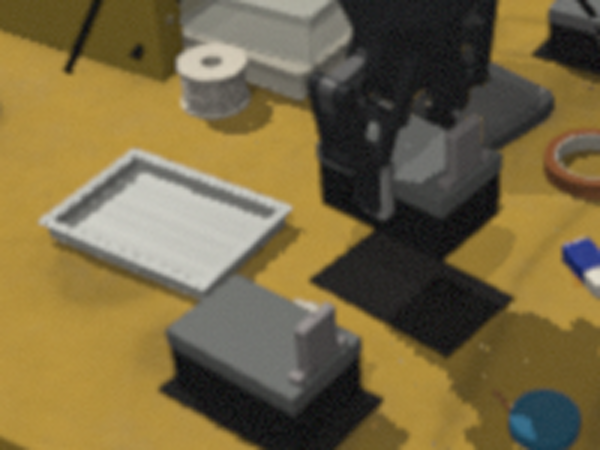

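The box hangs level and weighs about 6.2 N. Next I carry it over the tray.

>>> arm_command(
  commands=[1,-0.03,0.01,0,0,0,-0.01,1,-0.08,0.025,0,0,0,-0.02,1,-0.13,0.04,0,0,0,-0.03,1,-0.18,0.055,0,0,0,-0.04,1,-0.23,0.07,0,0,0,-0.05,1,-0.28,0.085,0,0,0,-0.06,1,-0.315,0.093,0,0,0,-0.066,1,-0.3295,0.0965,0,0,0,-0.066,1,-0.3295,0.0965,0,0,0,-0.066,1,-0.3295,0.0965,0,0,0,-0.066],
)

```text
time_s: 19.97
position: [0.6282, 0.1339, 0.0935]
tool_rot: [[-1.0, 0.02, -0.003], [0.02, 1.0, -0.0], [0.003, -0.0, -1.0]]
ft_force: [-0.5, -0.9, -6.9]
grip_width: 0.0555
gripper_force: 34.3
```

```bash
python3 - <<'E'
from h import *
s=env.observe(); print(s["position"],s["tool_rot"][:,0] if hasattr(s["tool_rot"],'shape') else s["tool_rot"],s["ft_force"])
d=optics.get_image("wrist"); sc=optics.get_image("scene")
cv2.imwrite("pics/w7.png",np.hstack([d["image"][:,:,::-1][::2,::2],cv2.resize(sc["image"][180:330,120:320],(320,240))[:,:,::-1]]))
go((.630,.134,.05),178.85)
def box(c,y,z,hx,hy):
    y=np.radians(y);R=np.array([[np.cos(y),-np.sin(y)],[np.sin(y),np.cos(y)]]);return [np.r_[np.array(c)+R@(a*hx,b*hy),z] for a,b in((-1,-1),(-1,1),(1,1),(1,-1))]
print(proj(d,box((.6272,.1345),-1.15,.0135,.0655,.048),s).round(),proj(sc,box((.6272,.1345),-1.15,.0135,.0655,.048)).round())
E
```

```text
[0.62815519 0.13389255 0.09347736] [-0.99979512  0.02002803  0.00293257] [-0.4912925  -0.94835786 -6.86392471]
cmd [-0.0041, 0.0002, 0.0884, -0.0001, -0.001, 0.0001] dist 44.226320288751744
[[227. 150.]
 [409. 150.]
 [393. 364.]
 [241. 364.]] [[257. 268.]
 [227. 297.]
 [173. 274.]
 [205. 249.]]
```

View pics/w7.png

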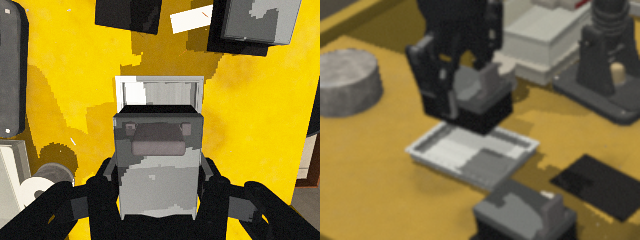

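The wrist view shows the tray's near rim at full-scale columns 226 to 410, where I predicted it, with the box centred over the tray. Next I lower it.

>>> arm_command(
  commands=[1,-0.004,0,0.02,0,0,0,1,-0.004,0,0.04,0,0,0,1,-0.004,0,0.06,0,0,0,1,-0.004,0,0.075,0,0,0,1,-0.004,0,0.09,0,0,0,1,-0.004,0,0.1,0,0,0,1,-0.004,0,0.107,0,0,0,1,-0.004,0,0.107,0,0,0,1,-0.004,0,0.107,0,0,0],
)

```text
time_s: 20.82
position: [0.6315, 0.1339, 0.0412]
tool_rot: [[-1.0, 0.02, 0.0], [0.02, 1.0, 0.0], [-0.0, 0.0, -1.0]]
ft_force: [-0.1, -0.3, -6.5]
grip_width: 0.0553
gripper_force: 34.3
```

>>> arm_command(
  commands=[1,0,0,0.003,0,0,0,1,0,0,0.006,0,0,0,1,0,0,0.006,0,0,0,1,0,0,0.006,0,0,0],
)

```text
time_s: 21.15
position: [0.6314, 0.134, 0.0382]
tool_rot: [[-1.0, 0.02, 0.0], [0.02, 1.0, 0.0], [-0.0, 0.0, -1.0]]
ft_force: [-0.7, 0.9, -7.3]
grip_width: 0.0555
gripper_force: 34.3
```

>>> arm_command(
  commands=[1,0,0,0.001,0,0,0,1,0,0,0.002,0,0,0,1,0,0,0.003,0,0,0,1,0,0,0.003,0,0,0,1,0,0,0.003,0,0,0],
)

```text
time_s: 21.57
position: [0.6314, 0.1339, 0.0365]
tool_rot: [[-1.0, 0.02, -0.0], [0.02, 1.0, -0.0], [0.0, -0.0, -1.0]]
ft_force: [0.4, 0.7, -5.5]
grip_width: 0.0555
gripper_force: 34.3
```

>>> arm_command(
  commands=[1,0,0,0.001,0,0,0,1,0,0,0.002,0,0,0,1,0,0,0.002,0,0,0,1,0,0,0.002,0,0,0],
)

```text
time_s: 21.9
position: [0.6314, 0.1339, 0.0357]
tool_rot: [[-1.0, 0.02, 0.0], [0.02, 1.0, 0.0], [-0.0, 0.0, -1.0]]
ft_force: [-0.1, -0.6, -4.7]
grip_width: 0.0553
gripper_force: 34.5
```

>>> arm_command(
  commands=[1,0,0,0.001,0,0,0,1,0,0,0.001,0,0,0,1,0,0,0.001,0,0,0],
)

```text
time_s: 22.15
position: [0.6314, 0.1339, 0.0357]
tool_rot: [[-1.0, 0.02, 0.001], [0.02, 1.0, -0.0], [-0.001, -0.0, -1.0]]
ft_force: [-3.5, -0.8, 2.8]
grip_width: 0.0558
gripper_force: 35.3
```

The box is seated at the expected height. I keep the side grip and slide it gently towards the far wall.

>>> arm_command(
  commands=[1,-0.002,0,-0.0005,0,0,0,1,-0.004,0,-0.0005,0,0,0,1,-0.006,0,-0.0005,0,0,0,1,-0.008,0,-0.0005,0,0,0,1,-0.01,0,-0.0005,0,0,0,1,-0.012,0,-0.0005,0,0,0,1,-0.014,0,-0.0005,0,0,0,1,-0.015,0,-0.0005,0,0,0,1,-0.015,0,-0.0005,0,0,0],
)

```text
time_s: 22.9
position: [0.6391, 0.1338, 0.0357]
tool_rot: [[-1.0, 0.02, 0.0], [0.02, 1.0, 0.0], [-0.0, 0.0, -1.0]]
ft_force: [-5.2, -0.5, 5.4]
grip_width: 0.0552
gripper_force: 35.7
```

>>> arm_command(
  commands=[1,-0.001,0,0,0,0,0,1,-0.002,0,0,0,0,0,1,-0.003,0,0,0,0,0,1,-0.003,0,0,0,0,0],
)

```text
time_s: 23.23
position: [0.6405, 0.1338, 0.0357]
tool_rot: [[-1.0, 0.02, 0.0], [0.02, 1.0, 0.0], [-0.0, 0.0, -1.0]]
ft_force: [-4.6, 0.5, 4.9]
grip_width: 0.0551
gripper_force: 35.8
```

>>> arm_command(
  commands=[1,-0.001,0,0,0,0,0,1,-0.001,0,0,0,0,0,1,-0.002,0,0,0,0,0,1,-0.002,0,0,0,0,0],
)

```text
time_s: 23.57
position: [0.6414, 0.1338, 0.0357]
tool_rot: [[-1.0, 0.02, 0.0], [0.02, 1.0, 0.0], [-0.0, 0.0, -1.0]]
ft_force: [-4.7, -0.2, 5.2]
grip_width: 0.0554
gripper_force: 35.8
```

>>> arm_command(
  commands=[1,-0.001,0,0,0,0,0,1,-0.001,0,0,0,0,0,1,-0.001,0,0,0,0,0],
)

```text
time_s: 23.82
position: [0.6419, 0.1338, 0.0357]
tool_rot: [[-1.0, 0.02, 0.0], [0.02, 1.0, 0.0], [-0.0, 0.0, -1.0]]
ft_force: [-5.7, 0.2, 5.2]
grip_width: 0.0556
gripper_force: 35.8
```

>>> arm_command(
  commands=[1,-0.001,0,0,0,0,0,1,-0.001,0,0,0,0,0,1,-0.001,0,0,0,0,0],
)

```text
time_s: 24.07
position: [0.6424, 0.1338, 0.0356]
tool_rot: [[-1.0, 0.02, 0.0], [0.02, 1.0, 0.0], [-0.0, 0.0, -1.0]]
ft_force: [-5.8, 0.4, 5.0]
grip_width: 0.0555
gripper_force: 35.8
```

>>> arm_command(
  commands=[1,-0.001,0,0,0,0,0,1,-0.001,0,0,0,0,0,1,-0.001,0,0,0,0,0],
)

```text
time_s: 24.32
position: [0.6429, 0.1337, 0.0357]
tool_rot: [[-1.0, 0.02, 0.0], [0.02, 1.0, 0.0], [-0.0, 0.0, -1.0]]
ft_force: [-5.5, -0.2, 5.1]
grip_width: 0.0554
gripper_force: 35.8
```

>>> arm_command(
  commands=[1,-0.001,0,0,0,0,0,1,-0.001,0,0,0,0,0,1,-0.001,0,0,0,0,0],
)

```text
time_s: 24.57
position: [0.6435, 0.1337, 0.0356]
tool_rot: [[-1.0, 0.02, 0.0], [0.02, 1.0, 0.0], [-0.0, 0.0, -1.0]]
ft_force: [-5.0, -0.3, 5.5]
grip_width: 0.0555
gripper_force: 35.8
```

>>> arm_command(
  commands=[1,-0.001,0,0,0,0,0,1,-0.001,0,0,0,0,0,1,-0.001,0,0,0,0,0],
)

```text
time_s: 24.82
position: [0.6437, 0.1338, 0.0357]
tool_rot: [[-1.0, 0.02, -0.0], [0.02, 1.0, 0.0], [0.0, 0.0, -1.0]]
ft_force: [-6.8, 0.4, 6.5]
grip_width: 0.0554
gripper_force: 35.9
```

Progress has slowed, so this looks like contact.

>>> arm_command(
  commands=[1,-0.001,0,0,0,0,0,1,-0.001,0,0,0,0,0,1,-0.001,0,0,0,0,0],
)

```text
time_s: 25.07
position: [0.6437, 0.1338, 0.0357]
tool_rot: [[-1.0, 0.02, -0.002], [0.02, 1.0, 0.0], [0.002, -0.0, -1.0]]
ft_force: [-9.4, 0.1, 7.8]
grip_width: 0.0553
gripper_force: 36.1
```

>>> arm_command(
  commands=[1,-0.0005,0,0,0,0,0,1,-0.0005,0,0,0,0,0,1,-0.0005,0,0,0,0,0],
)

```text
time_s: 25.32
position: [0.6437, 0.1338, 0.0357]
tool_rot: [[-1.0, 0.02, -0.002], [0.02, 1.0, -0.0], [0.002, -0.0, -1.0]]
ft_force: [-10.8, -0.9, 9.3]
grip_width: 0.0554
gripper_force: 36.2
```

The box is against the far wall at about 11 N. I ease off, release and rise.

>>> arm_command(
  commands=[1,0.001,0,-0.001,0,0,0,1,0.001,0,-0.001,0,0,0,-1,0.001,0,-0.001,0,0,0,-1,0.001,0,-0.001,0,0,0,-1,0.001,0,-0.001,0,0,0,-1,0.001,0,-0.001,0,0,0,-1,0.001,0,-0.001,0,0,0,-1,0.001,0,-0.03,0,0,0,-1,0.001,0,-0.09,0,0,0,-1,0.001,0,-0.16,0,0,0,-1,0.001,0,-0.23,0,0,0,-1,0.001,0,-0.3,0,0,0],
)

```text
time_s: 26.32
position: [0.644, 0.1336, 0.187]
tool_rot: [[-1.0, 0.02, 0.0], [0.02, 1.0, -0.0], [-0.0, -0.0, -1.0]]
ft_force: [1.0, -0.4, 0.1]
grip_width: 0.0859
gripper_force: 0.0
```

>>> arm_command(
  commands=[-1,0.1,0,0,0,0,0,-1,0.2,0,0,0,0,0,-1,0.35,0,0,0,0,0,-1,0.35,0,0,0,0,0,-1,0.35,0,0,0,0,0,-1,0.35,0,0,0,0,0,-1,0.35,0,0,0,0,0,-1,0.35,0,0,0,0,0],
)

```text
time_s: 26.98
position: [0.4707, 0.137, 0.1855]
tool_rot: [[-1.0, 0.02, 0.002], [0.02, 1.0, 0.0], [-0.002, 0.0, -1.0]]
ft_force: [0.2, -0.5, 0.5]
grip_width: 0.0851
gripper_force: 0.0
```

```bash
python3 - <<'E'
from h import *
s=env.observe(); print(s["position"],s["ft_force"])
d=optics.get_image("top"); im=d["image"]; hsv=cv2.cvtColor(im,cv2.COLOR_RGB2HSV)
m=((hsv[:,:,1]<70)&(hsv[:,:,2]>60)&(hsv[:,:,2]<150)).astype(np.uint8); m=cv2.morphologyEx(m,cv2.MORPH_OPEN,np.ones((3,3)))
mm=np.zeros_like(m); mm[130:215,240:300]=m[130:215,240:300]
c=max(cv2.findContours(mm,0,2)[0],key=cv2.contourArea); print(cv2.minAreaRect((onz(d,c[:,0,:],.047)[:,:2]*1000).astype(np.float32)))
e=optics.get_image("scene")["image"]
cv2.imwrite("pics/f8.png",np.hstack([cv2.resize(im[110:310,185:465],(504,360)),cv2.resize(e[180:350,130:270],(296,360))])[:,:,::-1])
E
```

```text
[0.47074694 0.13696765 0.18552527] [ 0.16843024 -0.54354877  0.466026  ]
((630.5382080078125, 128.15806579589844), (114.40786743164062, 77.34088897705078), 1.3490732908248901)
```

View pics/f8.png

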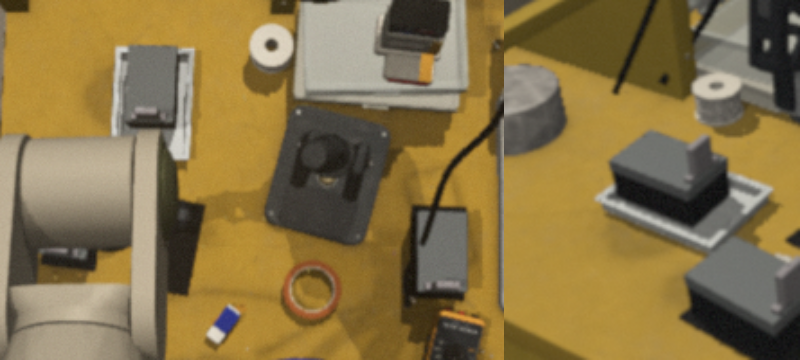

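The final view shows the full box level in the tray and against its far wall, tab end towards the robot, with the other things undisturbed.

```bash
python3 -c "
from rig import env
print(env.close_job())"
```

```text
the job is handed in; nothing more can be done
None
```

The job is handed in, with no verdict returned: I tipped all three boxes from left to right, and the middle one was full (about 3.8 N at the tab, against about 1 N for the others). It now stands level in the tray, tab end towards the robot, pushed against the far wall at about 11 N, and the two light boxes are back down on their pads.

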